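Ease off the knurled nut of a hold-down jig

TASK

The knurled brass nut on the stud of the plywood hold-down jig stands loose above the aluminium strap. Screw it down (clockwise from above) until it bottoms out and will turn no further, then back it off a quarter turn so that the pine block under the strap can just be slid, and finish with the nut still held in the gripper in that position: do not let go at the end. Do not shift the pine block, or the brush, small screwdriver and screw box lying about.

Things in the scene. Friction and masses are not known exactly. Their poses are not given: they have to be found in the camera images.
- jig: fixed hold-down jig: plywood base 230 x 160 x 18 mm, on it an aluminium strap 160 x 36 mm along x, its top 47 mm above the bench, resting on a dark heel block at the -x end and reaching over the pine block at the +x end. Origin on the bench below the axis of the upright steel stud (15 mm diameter, tip 89 mm above the bench); the base reaches 90 mm to -x, 140 mm to +x; z up
- nut_top (a point): centre of the top face of the knurled brass nut, on the stud's axis; x points to the red mark on its rim, z up. The nut is an upright cylinder 40 mm in diameter, 30 mm tall, captive on the stud; home on the strap its top is 77 mm above the bench; it rises 8 mm per turn. The stud's tip sticks out 6 to 12 mm above it. Turning friction about 0.07 N m
- nut (a joint): turning angle of the nut in rad: 0 = bottomed out on the strap (hard stop), grows as it is unscrewed (counter-clockwise seen from above); right-hand thread, at most 4.7; starts between 2.2 and 4.0
- block: loose pine block 98 x 150 x 18 mm lying flat on the jig's base with one long edge under the strap; origin at the centre of its underside
- brush: loose flat paint brush with wooden handle, 46 x 202 x 16 mm, lying on the bench; leave alone
- screwdriver_small: loose small screwdriver with yellow handle, 19 x 152 x 20 mm, lying on the bench; leave alone
- screw_box: loose cardboard screw box, 55 x 94 x 48 mm, blue and white, standing on the bench; leave alone

How it is judged:
On the way:
1. the nut is bottomed out on the strap, turned there by the fingers (value of joint nut below 0.1 rad and contact force between the fingers and nut above 1 N), for 0.2 s.
At the end, for the whole second after the job is handed in: after bottoming out, the nut stands a quarter turn off its stop (1.57 rad, give or take 0.35), still gripped (finger force over 3 N, TCP within 50 mm of its top); the pine block is within 15 mm, and brush, screwdriver and screw box within 20 mm, of where they were (value of joint nut between 1.22 and 1.92 rad and contact force between the fingers and nut above 3 N and distance between the grasp point and nut_top below 0.05 m and distance of block from where it was at the start of the episode below 0.015 m and distance of each of brush, screwdriver_small, screw_box from where it was at the start of the episode below 0.02 m); the arm keeps its last pose, push and grip.
It fails at once if the pine block is shifted by more than 15 mm (distance of block from where it was at the start of the episode above 0.015 m).
It fails at once if the brush, screwdriver or screw box is shifted by more than 20 mm (distance of any of brush, screwdriver_small, screw_box from where it was at the start of the episode above 0.02 m).
It also fails if it takes over 45 s, if anything falls off the work surface, if the arm or the gripper's body presses on something with over 40 N, if the wrist force passes 120 N, or if a joint passes its speed limit or range.

ROBOT

A 7-joint arm with a two-finger parallel gripper is mounted at the origin on the work surface; the furniture and walls round the work are solid. World frame = base frame: x ahead of the robot, y to its left, z up, the work surface at z = 0. Lengths are in m, angles in rad, forces in N, time in s.
With the tool pointing down it reaches from about 0.4 to 0.875 m from the base axis. Payload 6.5 kg.
Tool frame: the origin (TCP) lies between the finger pads, 19 mm behind the fingertips; this is the grasp point; z points along the fingers, y is the line along which they close (so a half turn about z gives the same grasp; the last joint's range is limited). The gripper opens to 88 mm and grips with 3 to 60 N. Pads are 18 mm wide; open, the fingers measure 123 mm over their backs; the gripper's body (75 mm by 187 mm) begins 45 mm behind the grasp point.
Start: joints at [1.1, 0.536, -0.004, 1.538, 0.003, 1.067, -0.071], TCP at [0.256, -0.597, 0.257] pointing down, gripper open.
Joint ranges: [-2.7, 2.7], [-0.37, 2.16], [-1.27, 1.26], [0.24, 2.4], [-1.31, 4.45], [0.19, 1.91], [-2.76, 2.76]. Speed limits (rad/s): [2.39, 2.39, 3.14, 3.14, 3.14, 3.14, 3.14].

INTERFACE

Orientations are given as [roll, pitch, yaw] about the fixed x, y, z axes, in that order (R = Rz(yaw) Ry(pitch) Rx(roll)).
In Python, from cell import r gives the robot as it stands.
- The arm moves only by the tool inch_along, called after "Emit:" as name(argument=value, ...) on one line, values as JSON. Schema: {"type":"object","properties":{"deltas":{"type":"array","items":{"type":"array","items":{"type":"number"},"minItems":7,"maxItems":7},"minItems":1,"maxItems":12},"clamp_n":{"type":"number"},"only":{"type":"string"},"quiet":{"type":"boolean"},"lines":{"type":"string"}},"required":["deltas"],"additionalProperties":false}. deltas is a list of rows, 1 to 12 of them, each of 7 numbers: dx, dy, dz in shares of 0.6 m (1.0 is 0.6 m), then a rotation vector rx, ry, rz in fractions of the full range, 1 being 2 pi rad, then the finger opening in m; each row is the pose to reach, as a shift and turn from the pose commanded when the call began, along the tool's axes at that moment; what a row does not reach only later rows make up. A row lasts 1/10 s, in which the tool goes at most 0.05 m and 0.15 rad, less where a joint would pass 70% of its speed; a pose out of reach is approached as far as the arm can. The fingers move at their own pace and stop on an object; clamp_n is the grip in N (left out, the last holds). Time passes only in rows, so rows that do not move let the fingers close. The tool returns the time, the measured TCP pose, the force, the opening and the grip force at its end. only (a regular expression) keeps the lines of the reply that match it, lines (a string "A,B") keeps lines A to B, and quiet returns only ok. Input that does not fit is refused with a message, and nothing moves.
- r.get_obs(): the state, without advancing time (a new reading comes with each control period).
- r.capture(name): name is "side" or "top" or "wrist"; returns a dict with "color" (400x640x3 uint8, red, green, blue), "K" (3x3 intrinsics, pixels), "R" (3x3) and "t" (3): a world point X has camera coordinates R X + t. Camera axes: x right, y down, z forward; pixel columns grow to the right and rows downward; lengths in m; the calibration is good to about 2 mm. A picture is of the moment at which its call begins. There is no depth.
- r.sign_off(): hands the job in; it is judged then, once.
The state is a dict: "t": time; "qpos": joint angles; "qvel": joint speeds; "tau": joint torques, N m; "tool_pos": TCP position; "tool_rot": TCP orientation; "wrist_force": force on the tool from outside, world axes, zero at the start; "torque": the same for the moment, N m; "gripper_width": finger opening in m; "gripper_force": force on a finger pad.
Only numpy, scipy, OpenCV 4.12 (cv2) and the standard library are available. Lean on these libraries where they do the work, as an engineer would, in place of code of your own. Each camera call takes 0.05 s, during which the arm holds its last target. There are 200 camera calls.

## Working session

There is one attempt and no reset: what is moved stays moved. The work goes in short steps, Python scripts to look and compute and a tool call to move; the robot and the scene stay as the last step left them, time stands still between calls to the robot, and variables do not carry over. Pictures are saved under pics/ and viewed, at most 10 in all, crops included, and the job is handed in when it is done.

```bash
ls; mkdir -p pics
```

Run:
```python
from cell import r
import cv2,numpy as np
ims=[]
for n in("side","top"):
    c=r.capture(n); cv2.imwrite(f"pics/{n}0.png",c["color"][:,:,::-1])
    print(n,c["K"].round(1).tolist(),c["R"].round(4).tolist(),c["t"].round(4).tolist())
o=r.get_obs();print({k:np.round(v,3).tolist() for k,v in o.items()})
```

```text
cell.py
pics
side [[381.5, 0.0, 315.9], [0.0, 381.5, 203.9], [0.0, 0.0, 1.0]] [[-0.9828, -0.1845, 0.0088], [-0.0825, 0.3957, -0.9147], [0.1652, -0.8997, -0.4041]] [0.5565, 0.1111, 0.8893]
top [[444.4, 0.0, 314.9], [0.0, 444.4, 199.3], [0.0, 0.0, 1.0]] [[0.0904, -0.9959, 0.0004], [-0.9705, -0.0882, -0.2246], [0.2237, 0.0199, -0.9745]] [-0.0104, 0.5775, 0.9421]
{'t': 0.1, 'qpos': [1.1, 0.537, -0.004, 1.539, 0.003, 1.067, -0.071], 'qvel': [0.001, -0.001, -0.0, -0.004, 0.0, 0.0, -0.001], 'tau': [0.002, -57.207, 0.993, -25.223, -0.056, 0.013, 0.0], 'tool_pos': [0.256, -0.597, 0.257], 'tool_rot': [-3.14, 0.0, 0.405], 'wrist_force': [-1.211, 1.194, 0.159], 'torque': [0.003, -0.019, -0.071], 'gripper_force': 0.0, 'gripper_width': 0.088}
```

View pics/side0.png

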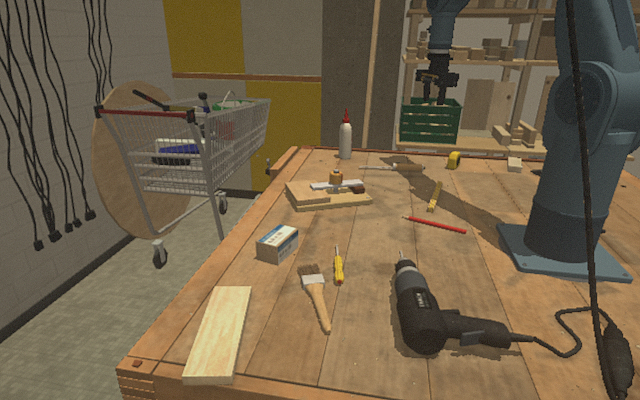

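View pics/top0.png

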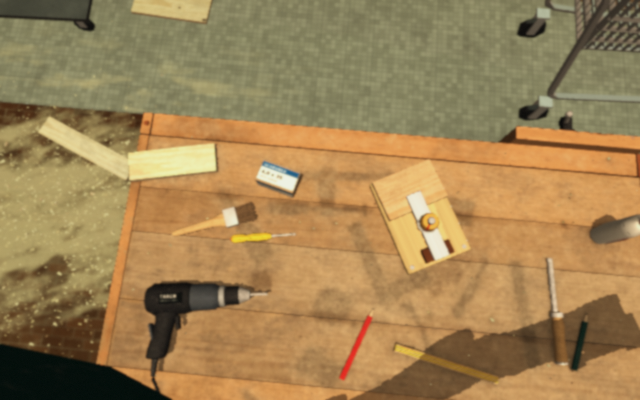

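The nut shows at about (336,177) in the side view and (429,221) in the top view. The screw box, brush and screwdriver are well clear of the jig, on its +y side. I'll enlarge both crops.

Run:
```python
import cv2,numpy as np
a=cv2.imread("pics/side0.png")[160:220,280:380];b=cv2.imread("pics/top0.png")[190:250,380:480]
f=lambda x:cv2.resize(x,None,fx=5,fy=5,interpolation=cv2.INTER_CUBIC)
cv2.imwrite("pics/crop1.png",np.vstack([f(a),f(b)])[:600])
```

```text
(no output)
```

View pics/crop1.png

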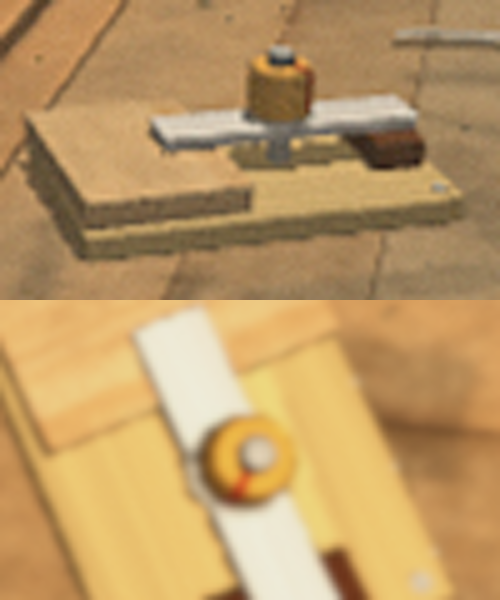

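The stud tip is at about (336.2,169.4) in the side view and (431.6,220.4) in the top view. The nut's top face centre is at about (336.1,172.8) side and (430.3,221.0) top. The red mark points to crop (240,487), and the strap axis runs from crop (320,585) to (170,330).

Create h.py:
```python
import numpy as np
from scipy.optimize import least_squares
def proj(c,X): p=c["K"]@(c["R"]@X+c["t"]); return p[:2]/p[2]
def tri(obs):
    s=least_squares(lambda X:np.concatenate([proj(c,X)-p for c,p in obs]),[.6,-.2,.05]); return s.x,s.fun
def onz(c,p,z):
    d=c["R"].T@np.linalg.solve(c["K"],[p[0],p[1],1]); o=-c["R"].T@c["t"]; return o+d*(z-o[2])/d[2]
```

Run:
```python
from cell import r
from h import *
S=r.capture("side");T=r.capture("top")
for n,a,b in(("tip",(336.2,169.4),(431.6,220.4)),("nut",(336.1,172.8),(430.3,221.)),):
    x,f=tri([(S,np.array(a)),(T,np.array(b))]);print(n,x.round(4),f.round(2))
cp=lambda x,y:(380+x/5-.4,190+(y-300)/5-.4)
n=onz(T,cp(252,456),.095-.013);m=onz(T,cp(240,487),.085)
print("nut z",n,"mark",m,np.arctan2(*(m-n)[1::-1]))
a=onz(T,cp(320,585),.047);b=onz(T,cp(170,330),.047);print("strap dir",np.arctan2(*(b-a)[1::-1]),a,b)
print(onz(T,cp(258,452),.089), onz(S,(336.2,169.4),.089))
```

```text
tip [ 0.5462 -0.2168  0.091 ] [-0.07 -0.02 -0.    0.05]
nut [ 0.5466 -0.2166  0.0804] [-0.19 -0.04 -0.    0.15]
nut z [ 0.54697866 -0.21551832  0.082     ] mark [ 0.53208509 -0.20999059  0.085     ] 2.786202420491551
strap dir 0.5719073708839604 [ 0.49773635 -0.25659697  0.047     ] [ 0.6099433  -0.18437353  0.047     ]
[ 0.54757432 -0.21635802  0.089     ] [ 0.5467672  -0.22247564  0.089     ]
```

Add to h.py:
```python
from scipy.spatial.transform import Rotation as Ro
def togo(o,P):
    R=Ro.from_euler("xyz",o["tool_rot"]); print("togo tool axes",R.inv().apply(np.array(P)-o["tool_pos"]).round(4))
    print("q",np.round(o["qpos"],2),"rot",np.round(o["tool_rot"],3),"F",np.round(o["wrist_force"],1),"M",np.round(o["torque"],3))
```

Run:
```python
from cell import r
from h import *
togo(r.get_obs(),[.547,-.217,.16])
```

```text
togo tool axes [ 0.4174 -0.2346  0.0971]
q [ 1.1   0.54 -0.    1.54  0.    1.07 -0.07] rot [-3.141  0.     0.405] F [0.2 0.1 0.3] M [0.068 0.02  0.007]
```

Units first: shifts go in shares of 0.6 m and turns go in shares of 2 pi rad. So 0.417 m is 0.695, 0.4 m is 0.6667, -1.6 rad is -0.2546.

Emit:
inch_along(deltas=[[0.0667,-0.0383,0,0,0,-0.0239,0.088],[0.1333,-0.0767,0,0,0,-0.0477,0.088],[0.2,-0.1167,0,0,0,-0.0716,0.088],[0.2667,-0.15,0,0,0,-0.0955,0.088],[0.3333,-0.1917,0,0,0,-0.1194,0.088],[0.4,-0.2283,0,0,0,-0.1432,0.088],[0.4667,-0.2667,0,0,0,-0.1671,0.088],[0.5333,-0.3,0,0,0,-0.191,0.088],[0.6,-0.3333,0.05,0,0,-0.2149,0.088],[0.6667,-0.375,0.1,0,0,-0.2387,0.088],[0.695,-0.3917,0.1617,0,0,-0.2546,0.088],[0.695,-0.3917,0.1617,0,0,-0.2546,0.088]])

```text
t: 1.4
tool_pos: [0.5457, -0.2112, 0.1554]
tool_rot: [-3.138, -0.008, 2.014]
wrist_force: [-2.0, 0.1, 0.1]
gripper_width: 0.088
gripper_force: 0.0
```

Run:
```python
from cell import r
from h import *
togo(r.get_obs(),[.547,-.217,.16])
```

```text
togo tool axes [-0.0057 -0.0013 -0.0046]
q [ 0.62  0.6  -0.44  1.77  0.32  0.85  0.48] rot [-3.138 -0.008  2.014] F [-2.   0.1  0.1] M [ 0.031 -0.058 -0.037]
```

To row units: -1.75 rad is -0.2785.

Emit:
inch_along(deltas=[[0,0,0,0,0,-0.0239,0.088],[0,0,0,0,0,-0.0477,0.088],[0,0,0,0,0,-0.0716,0.088],[0,0,0,0,0,-0.0955,0.088],[0,0,0,0,0,-0.1194,0.088],[0,0,0,0,0,-0.1432,0.088],[0,0,0,0,0,-0.1671,0.088],[0,0,0,0,0,-0.191,0.088],[0,0,0,0,0,-0.2149,0.088],[0,0,0,0,0,-0.2387,0.088],[0,0,0,0,0,-0.2626,0.088],[0,0,0,0,0,-0.2785,0.088]])

```text
t: 2.6
tool_pos: [0.5462, -0.2191, 0.161]
tool_rot: [-3.141, -0.001, -2.526]
wrist_force: [-0.4, 0.1, 0.4]
gripper_width: 0.0878
gripper_force: 0.0
```

Run:
```python
from cell import r
from h import *
import cv2
o=r.get_obs();togo(o,[.547,-.217,.074])
c=r.capture("wrist");cv2.imwrite("pics/w1.png",c["color"][:,:,::-1])
print([proj(c,np.array(p)).round(1) for p in([.547,-.217,.089],[.547,-.217,.08],[.547,-.217,.074])])
np.savez("w1",**{k:c[k] for k in"KRt"})
```

```text
togo tool axes [-0.002   0.0013  0.087 ]
q [ 0.89  0.71 -0.84  1.75  0.63  0.97  1.99] rot [-3.141e+00 -1.000e-03 -2.526e+00] F [-0.4  0.1  0.4] M [ 0.12  -0.134  0.033]
[array([323.8, 226.2]), array([323.7, 221.5]), array([323.7, 218.5])]
```

View pics/w1.png

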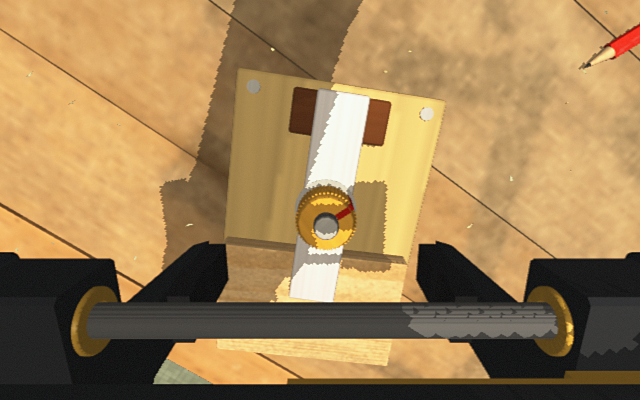

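The wrist view shows the stud tip at (326,226), against (324,226) predicted. The two agree to about 1 mm, and the fingers have clear space on both sides of the nut. I'll descend and grip.

To row units: 0.087 m is 0.145, -0.002 m is -0.0033.

Emit:
inch_along(deltas=[[-0.0017,0.0017,0.05,0,0,0,0.088],[-0.0033,0.0017,0.1,0,0,0,0.088],[-0.0033,0.0017,0.1333,0,0,0,0.088],[-0.0033,0.0017,0.145,0,0,0,0.088],[-0.0033,0.0017,0.145,0,0,0,0.06],[-0.0033,0.0017,0.145,0,0,0,0.03],[-0.0033,0.0017,0.145,0,0,0,0.03],[-0.0033,0.0017,0.145,0,0,0,0.03],[-0.0033,0.0017,0.145,0,0,0,0.03],[-0.0033,0.0017,0.145,0,0,0,0.03]], clamp_n=25)

```text
t: 3.65
tool_pos: [0.5479, -0.2154, 0.0737]
tool_rot: [-3.141, 0.0, -2.529]
wrist_force: [-2.0, -0.3, -0.1]
gripper_width: 0.0425
gripper_force: 0.0
```

Run:
```python
from cell import r
from h import *
togo(r.get_obs(),[.547,-.217,.074])
```

```text
togo tool axes [ 0.0017 -0.0008 -0.0003]
q [ 0.83  0.82 -0.75  1.78  0.73  0.84  1.91] rot [-3.141  0.    -2.529] F [-2.  -0.3 -0.1] M [ 0.081 -0.152  0.006]
```

Emit:
inch_along(deltas=[[0,0,0,0,0,0,0.03],[0,0,0,0,0,0,0.03],[0,0,0,0,0,0,0.03],[0,0,0,0,0,0,0.03]], clamp_n=25)

```text
t: 4.05
tool_pos: [0.5478, -0.2152, 0.0736]
tool_rot: [-3.141, -0.0, -2.528]
wrist_force: [-1.4, -0.7, 2.8]
gripper_width: 0.0393
gripper_force: 25.0
```

Run:
```python
from cell import r
from h import *
togo(r.get_obs(),[.547,-.217,.074])
```

```text
togo tool axes [ 0.0017 -0.001  -0.0004]
q [ 0.83  0.82 -0.75  1.78  0.73  0.84  1.91] rot [-3.141 -0.    -2.528] F [-1.4 -0.7  2.8] M [0.195 0.169 0.028]
```

To row units: 0.0019 m is 0.0032, 0.0017 m is 0.0028, 1.5 rad is 0.2387.

Emit:
inch_along(deltas=[[0,0,0.0003,0,0,0.0239,0.03],[0,0,0.0007,0,0,0.0477,0.03],[0,0,0.001,0,0,0.0716,0.03],[0,0,0.0013,0,0,0.0955,0.03],[0,0,0.0017,0,0,0.1194,0.03],[0,0,0.0018,0,0,0.1432,0.03],[0,0,0.0022,0,0,0.1671,0.03],[0,0,0.0025,0,0,0.191,0.03],[0,0,0.0028,0,0,0.2149,0.03],[0,0,0.0032,0,0,0.2387,0.03],[0,0,0.0032,0,0,0.2387,0.03]])

```text
t: 5.15
tool_pos: [0.5477, -0.2156, 0.0716]
tool_rot: [-3.141, 0.001, 2.253]
wrist_force: [-1.9, 0.2, 4.2]
gripper_width: 0.0394
gripper_force: 25.0
```

Run:
```python
from cell import r
from h import *
togo(r.get_obs(),[.547,-.217,.0717])
```

```text
togo tool axes [-0.0006 -0.0014 -0.0001]
q [ 0.6   0.73 -0.41  1.79  0.42  0.71  0.64] rot [-3.141e+00  1.000e-03  2.253e+00] F [-1.9  0.2  4.2] M [-0.216  0.237 -0.105]
```

To row units: 0.0008 m is 0.0013, 0.0006 m is 0.001, 0.6 rad is 0.0955.

```bash
cat > s.sh <<'E'
python3 -c "
from cell import r
from h import *
togo(r.get_obs(),[.547,-.217,.0717])"
E
```

Emit:
inch_along(deltas=[[0,0,0.0003,0,0,0.0191,0.03],[0,0,0.0005,0,0,0.0382,0.03],[0,0,0.0008,0,0,0.0573,0.03],[0,0,0.001,0,0,0.0764,0.03],[0,0,0.0013,0,0,0.0955,0.03],[0,0,0.0013,0,0,0.0955,0.03]])

```text
t: 5.75
tool_pos: [0.5476, -0.2157, 0.0709]
tool_rot: [-3.141, 0.001, 1.656]
wrist_force: [-2.5, -1.5, 5.9]
gripper_width: 0.0392
gripper_force: 25.0
```

```bash
bash s.sh
```

```text
togo tool axes [-0.0012 -0.0007 -0.0008]
q [ 0.49  0.7  -0.26  1.8   0.27  0.67  0.16] rot [-3.141e+00  1.000e-03  1.656e+00] F [-2.5 -1.5  5.9] M [-0.282  0.373 -0.088]
```

Emit:
inch_along(deltas=[[0,0,0.0003,0,0,0.0191,0.03],[0,0,0.0005,0,0,0.0382,0.03],[0,0,0.0008,0,0,0.0573,0.03],[0,0,0.0008,0,0,0.0637,0.03],[0,0,0.0008,0,0,0.0637,0.03]])

```text
t: 6.25
tool_pos: [0.5476, -0.2153, 0.0705]
tool_rot: [-3.141, 0.001, 1.262]
wrist_force: [-2.4, -0.6, 7.7]
gripper_width: 0.0395
gripper_force: 25.0
```

```bash
bash s.sh
```

```text
togo tool axes [-0.0018 -0.     -0.0012]
q [ 0.42  0.7  -0.16  1.81  0.17  0.65 -0.15] rot [-3.141e+00  1.000e-03  1.262e+00] F [-2.4 -0.6  7.7] M [-0.175  0.54   0.645]
```

To row units: 0.1 rad is 0.0159.

Emit:
inch_along(deltas=[[0,0,0,0,0,0.008,0.03],[0,0,0,0,0,0.0159,0.03],[0,0,0,0,0,0.0159,0.03],[0,0,0,0,0,0.0159,0.03]])

```text
t: 6.65
tool_pos: [0.5477, -0.2152, 0.0704]
tool_rot: [-3.141, 0.001, 1.163]
wrist_force: [-4.1, 0.7, 7.1]
gripper_width: 0.0389
gripper_force: 25.0
```

```bash
bash s.sh;  python3 - <<'E'
from cell import r
import cv2
f=lambda x:cv2.resize(x,None,fx=5,fy=5,interpolation=cv2.INTER_CUBIC)
s=r.capture("side")["color"][160:220,280:380,::-1];w=r.capture("wrist")["color"][130:330,200:440,::-1]
import numpy as np
cv2.imwrite("pics/c2.png",np.hstack([cv2.resize(s,(300,300),interpolation=2),cv2.resize(w,(480,300))]))
E
```

```text
togo tool axes [-0.0019  0.0001 -0.0013]
q [ 0.4   0.69 -0.14  1.81  0.15  0.65 -0.23] rot [-3.141e+00  1.000e-03  1.163e+00] F [-4.1  0.7  7.1] M [-0.101  0.55   0.654]
```

View pics/c2.png

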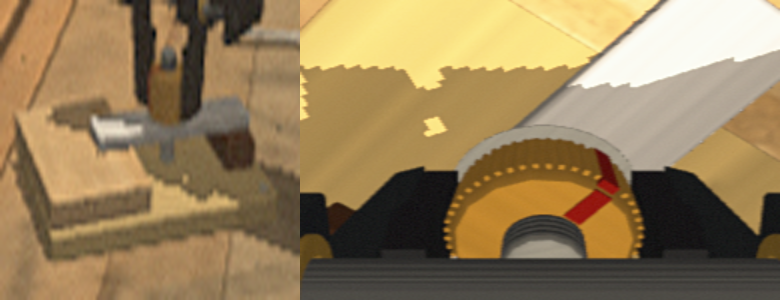

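The torque levelled off at 0.65 N m while the tool turned another 0.1 rad, so the fingers are slipping against the hard stop. The pictures show the nut sitting on the washer, with the red mark facing the upper right between the fingers. I'll back off 1.58 rad and follow the thread upward.

To row units: -0.002 m is -0.0033, -0.0019 m is -0.0032, -1.58 rad is -0.2515.

Emit:
inch_along(deltas=[[0,0,-0.0003,0,0,-0.0223,0.03],[0,0,-0.0007,0,0,-0.0446,0.03],[0,0,-0.001,0,0,-0.0668,0.03],[0,0,-0.0013,0,0,-0.0891,0.03],[0,0,-0.0017,0,0,-0.1114,0.03],[0,0,-0.0018,0,0,-0.1337,0.03],[0,0,-0.0022,0,0,-0.156,0.03],[0,0,-0.0025,0,0,-0.1783,0.03],[0,0,-0.0028,0,0,-0.2005,0.03],[0,0,-0.0032,0,0,-0.2228,0.03],[0,0,-0.0033,0,0,-0.2419,0.03],[0,0,-0.0033,0,0,-0.2515,0.03]])

```text
t: 7.95
tool_pos: [0.5474, -0.2153, 0.0724]
tool_rot: [-3.141, -0.001, 2.744]
wrist_force: [-3.4, 0.5, 7.7]
gripper_width: 0.039
gripper_force: 25.0
```

Emit:
inch_along(deltas=[[0,0,0,0,0,0,0.03],[0,0,0,0,0,0,0.03],[0,0,0,0,0,0,0.03]])

```text
t: 8.25
tool_pos: [0.5474, -0.2153, 0.0724]
tool_rot: [-3.141, -0.001, 2.74]
wrist_force: [-4.4, -0.1, 7.1]
gripper_width: 0.039
gripper_force: 25.0
```

```bash
bash s.sh;  python3 - <<'E'
from cell import r
import cv2
f=lambda x:cv2.resize(x,None,fx=5,fy=5,interpolation=cv2.INTER_CUBIC)
s=r.capture("top")["color"][150:270,350:490,::-1];w=r.capture("wrist")["color"][130:330,200:440,::-1]
import numpy as np
cv2.imwrite("pics/c3.png",np.hstack([cv2.resize(s,(310,300),interpolation=2),cv2.resize(w,(480,300))]))
E
```

```text
togo tool axes [-0.0003 -0.0017  0.0007]
q [ 0.68  0.75 -0.53  1.79  0.53  0.75  1.04] rot [-3.141e+00 -1.000e-03  2.740e+00] F [-4.4 -0.1  7.1] M [0.023 0.577 0.024]
```

View pics/c3.png

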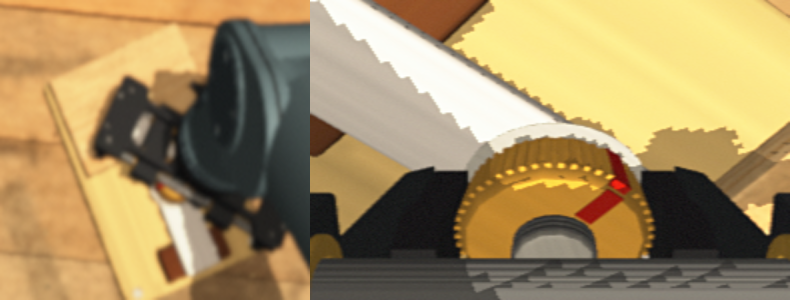

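The mark holds the same position between the fingers as it did at the stop, so the nut turned with the gripper by 1.58 rad without slipping. The block looks undisturbed. I'm handing it in.

```bash
python3 -c "
from cell import r
print(r.sign_off())"
```

```text
the job is handed in; nothing more can be done
None
```

The nut was screwed down to its hard stop and backed off about 1.58 rad (a quarter turn); it is still gripped at 25 N, and I handed the job in after 8.3 s with no verdict shown.

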